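# Try the cover of the shielded test box, unlock it if caught, hold it open

## Task

Open the blue cover of the grey shielded test box for a colleague and keep holding it open. First tug the cover by its bar handle, with the orange lock slide left where it is: the slide's marks are worn off, so only the tug tells whether the cover is caught; if it is caught, push the lock slide all the way to its other end stop, and if it is free just go on. Then raise the cover by the bar handle to about 45 degrees and finish while still holding it there with the gripper, leaving the pot, the bottle and the tape roll undisturbed.

Things in the scene. Friction and masses are not known exactly. Their poses are not given: they have to be found in the camera images.
- test_box: Grey metal test box, fixed to the bench, 150 (x) x 160 (y) x 70 mm high, closed by a blue cover 8 mm thick. Origin: centre of its underside, on the bench. Its x axis points from the front (coax sockets, the side nearer the robot) to the hinge side, y along the hinge, z up. Its yaw varies.
- cover_hinge (a point): Middle of the cover's hinge axis, on the box's far top edge (x = +75 mm, z = 70 mm in the box frame); the hinge axis is the box's y axis.
- cover (a joint): Opening angle of the cover in rad: 0 closed, 1.35 fully open; its front edge rises and swings away from the robot. Cover and fittings weigh 0.35 to 0.65 kg; let go, it falls shut from any angle. If caught it rises only 0.04 to 0.06 rad (5 to 8 mm at the handle), then stops hard; if free it keeps rising against its weight (under 6 N at the handle).
- cover_handle (a point): Steel bar handle on the cover near its front edge: round bar 10 mm thick, 90 mm long between two posts, along the box's y axis. Origin: middle of the bar's axis, 35 mm above the cover's top face; closed, it lies at x = -52 mm, y = 0, z = 113 mm in the box frame, that is 127 mm before and 43 mm above the hinge axis. It turns with the cover; the round bar can turn between the fingers.
- lock_slide_top (a point): Middle of the top face of the lock slide's orange ribbed grip, 14 mm (x) x 18 mm (y), 24 mm tall above its flange; this point is 29 mm above the cover's top face. With the cover closed it lies at x = +25 mm, z = 107 mm in the box frame and y = -15 mm (slide 0) to +15 mm (slide 0.030).
- lock_slide (a joint): Lock slide position in m along the box's +y axis: 0 at one end stop, 0.030 at the other; starts within 2 mm of 0, stays where left (friction about 2 N, no spring). It moves a hidden tongue: one end locks the closed cover, the other frees it, which is which varies and cannot be seen. Over 5 mm from the freeing stop the cover is caught. Let the cover down before sliding: a pulled tongue drags.
- glue_pot: Bystander: pale round pot with a stick in it, 70 mm across, 82 mm high with the stick. Origin: centre of its underside.
- bottle_flux: Bystander: amber bottle with white cap, 42 mm across, 95 mm high. Origin: centre of its underside.
- foil_tape: Bystander: roll of silvery tape standing on its flat end, 59 mm across, 48 mm high. Origin: centre of its underside.

How it is judged (in metres and radians):
On the way:
1. the cover is tugged up by its handle (to its play or beyond) while the lock slide is still at the end where it started (value of joint cover above 0.02 rad and value of joint lock_slide below 0.006 m and contact force between the fingers and handle_bar above 0.5 N), for 0.2 s.
At the end, for the whole second after the job is handed in: The cover stands still (under 0.1 rad/s) between 0.6 and 1.0 rad (34 to 57 degrees) open, held by the fingers on its bar handle (contact force over 0.5 N); the lock slide is within 6 mm of one of its two end stops (value of joint cover between 0.6 and 1 rad and velocity of joint cover between -0.1 and 0.1 rad/s and contact force between the fingers and handle_bar above 0.5 N and (value of joint lock_slide below 0.006 m or value of joint lock_slide above 0.024 m)); the arm keeps its last pose, push and grip.
It fails at once if a bystander (pot, bottle, tape roll) is moved more than 2 cm or tipped (distance of any of glue_pot, bottle_flux, foil_tape from where it was at the start of the episode above 0.02 m or angle between any of glue_pot, bottle_flux, foil_tape's own z axis and vertical above 0.4 rad).
It also fails if it takes over 48 s, if anything falls off the work surface, if the arm or the gripper's body presses on something with over 40 N, if the wrist force passes 120 N, or if a joint passes its speed limit or range.

## Robot

A 6-joint arm with a two-finger parallel gripper is mounted at the origin on the work surface; the furniture and walls round the work are solid. World frame = base frame: x ahead of the robot, y to its left, z up, the work surface at z = 0. Lengths are in mm, angles in rad, forces in N, time in s.
With the tool pointing down it reaches from about 400 to 925 mm from the base axis. Payload 12.5 kg.
Tool frame: the origin (TCP) lies between the finger pads; the fingertips stand 19 mm ahead of it and the grasp point (between the pads) is the TCP (env.nose_length is the distance from the TCP to the fingertips, in mm); z points along the fingers, y is the line along which they close (so a half turn about z gives the same grasp; the last joint's range is limited). The gripper opens to 95 mm and grips with 3 to 60 N. Pads are 20 mm wide; open, the fingers measure 119 mm over their backs; the gripper's body (75 mm by 180 mm) begins 59 mm behind the grasp point.
Start: joints at [1.178, 0.491, 1.559, -0, 1.092, -0.106], TCP at [176.785, 599.493, 233.661] pointing down, gripper open.
Joint ranges: [-3.1, 3.1], [-0.84, 2.19], [0.05, 2.79], [-1.13, 4.28], [0.06, 2.93], [-2.69, 2.69]. Speed limits (rad/s): [2.22, 2.22, 2.79, 3.14, 3.14, 3.14].

## Interface

Orientations are given as [roll, pitch, yaw] about the fixed x, y, z axes, in that order (R = Rz(yaw) Ry(pitch) Rx(roll)).
In Python, from cell import env gives the robot as it stands. The module is installed in compiled form; this text tells all that it offers.
- The arm moves only by the tool drive_tool, never from a script. Its argument "rows" is a list that holds one entry, the list of rows, each a list of 7 numbers: the shift along the tool's x, y, z scaled (see below), then the turn, a rotation vector about the tool's x, y, z scaled (see below), then the opening, from 0 (shut) to 1 (fully open). In form: [[[tx, ty, tz, ax, ay, az, jaw], ...]]. A call has 1 to 5 rows; each row shifts and turns the commanded pose from where the row before left it, along the tool's axes as they then stand; what a row does not reach is not made up. The controller multiplies each number of a shift by 250 mm and each number of a turn by 180 degrees. A row lasts 1/8 s, in which the tool goes at most 62.5 mm and 10.7 degrees, less where a joint would pass 70% of its speed; a pose out of reach is approached as far as the arm can. A call with a number of a shift or a turn outside -1 to 1 is refused whole. A call with a gripper value outside its range is refused whole. The fingers move at their own pace and stop on an object; the grip force is fixed at half the most. Time passes only in rows, so rows that do not move let the fingers close. It gives the time, the measured TCP pose, the force, the opening and the grip force at its end, in the units of the state.
- env.state(): the state, without advancing time (a new reading comes with each control period).
- env.read_camera(name): name is "scene" or "top"; returns a dict with "color" (480x640x3 uint8, blue, green, red), "camera_matrix" (3x3 intrinsics, pixels), "k1" (the pictures are not rectified: a ray, as slopes to the right and down, at radius r is drawn at 1 + k1 r^2 times it, then the intrinsics apply), "pose" (4x4, takes a point from camera to world coordinates). Camera axes: x right, y up, looking along -z (the intrinsics and any distortion apply to the point x, -y, -z); pixel columns grow to the right and rows downward; lengths in mm; the calibration is good to about 2 mm. A picture is of the moment at which its call begins. There is no depth.
- env.job_done(): hands the job in; it is judged then, once.
Trained networks look in a picture, given as the dict that the camera call returned (one of the last four; its "shot" number tells which), for a name from the list of things; names that differ only in an ending like _2 or _b are one class to them, and where a whole thing is asked for, a point or a joint stands for the part that bears it (a point fixed in the world has none). Each returns a list of dicts, best first, with "score" (0 to 1); they miss things now and then, are a little off and sometimes report something else, mostly with a low value. They report only what shows in the picture. A call takes as long as a camera call.
- env.search_frame(name, picture): "at" ([x, y, z] in mm, in the coordinates of the camera as it stood for that picture, good to about 4 mm: the middle of the surface that is visible of it).
- env.place_of(name, picture): "at" ([x, y, z] in mm, in the coordinates of the camera as it stood for that picture, good to about 4 mm: a listed point, or the origin of a listed thing).
The state is a dict: "t": time; "joints": joint angles; "qvel": joint speeds; "tau": joint torques, N m; "eef_pos": TCP position; "tcp_rot": TCP orientation; "ft_force": force on the tool from outside, world axes, zero at the start; "moment": the same for the moment, N m; "opening": opening from 0.0 (shut) to 1.0 (fully open); "grip_force": force on a finger pad.
Only numpy, scipy, OpenCV 4.12 (cv2) and the standard library are available. Lean on these libraries where they do the work, as an engineer would, in place of code of your own. Each camera call takes 0.05 s, during which the arm holds its last target. There are 200 camera calls.

## Working session

There is one attempt and no reset: what is moved stays moved. The work goes in short steps, Python scripts to look and compute and a tool call to move; the robot and the scene stay as the last step left them, time stands still between calls to the robot, and variables do not carry over. Pictures are saved under pics/ and viewed, at most 10 in all, crops included, and the job is handed in when it is done.

Besides the shell and the picture viewer there is one more tool, called after ">>>" by a JSON object that holds its "name" and its "arguments". drive_tool: Moves the arm, as the interface text tells. Its arguments: {"type":"object","properties":{"rows":{"type":"array","items":{"type":"array","items":{"type":"array","items":{"type":"number","minimum":-1,"maximum":1}}}}},"required":["rows"]}

```bash
mkdir -p pics
cat > h.py <<'E'
from cell import env
import numpy as np, cv2
from scipy.spatial.transform import Rotation as R
def w(p,at): return (p["pose"]@np.r_[at,1])[:3]
def look(names,cams=("scene","top")):
    for c in cams:
        p=env.read_camera(c)
        for n in names:
            for d in env.place_of(n,p)[:2]: print(c,n,np.round(w(p,d["at"]),1),round(d["score"],2))
    
def st():
    s=env.state(); print({k:np.round(s[k],3).tolist() for k in("t","joints","eef_pos","tcp_rot","ft_force","opening","grip_force")})
E
python3 - <<'E'
from h import *
st()
for c in("scene","top"): cv2.imwrite(f"pics/{c}0.png",env.read_camera(c)["color"])
look(["test_box","cover_hinge","cover_handle","lock_slide_top","glue_pot","bottle_flux","foil_tape"])
E
```

```text
{'t': 0.0, 'joints': [1.178, 0.492, 1.559, 0.0, 1.092, -0.106], 'eef_pos': [176.704, 599.277, 233.075], 'tcp_rot': [-3.141, -0.0, 2.855], 'ft_force': [0.31, 0.996, 0.088], 'opening': 0.997, 'grip_force': 0.0}
scene test_box [ 542.7 -160.7   -2.2] 0.95
scene cover_hinge [ 625.6 -160.5   70.7] 0.89
scene cover_handle [ 493.5 -150.5  112.7] 0.84
scene lock_slide_top [ 569.2 -169.3  105.1] 0.49
scene glue_pot [ 374.7 -279.    -7.8] 0.6
scene bottle_flux [460.1  98.    1. ] 0.84
scene foil_tape [ 4.121e+02  2.147e+02 -3.000e-01] 0.69
top test_box [ 545.  -158.8   -1. ] 0.76
top test_box [415.6 218.2   1.8] 0.52
top cover_handle [ 500.8 -147.6  114.9] 0.93
top cover_handle [ 623.  -160.5   70.9] 0.45
top lock_slide_top [ 573.9 -174.4  107.2] 0.59
top glue_pot [ 375.3 -277.9    1.5] 0.95
top glue_pot [ 503.1 -149.8  116.1] 0.21
top bottle_flux [463.9  97.5  -2.1] 0.83
top foil_tape [417.1 218.4   2.1] 0.95
```

View pics/scene0.png

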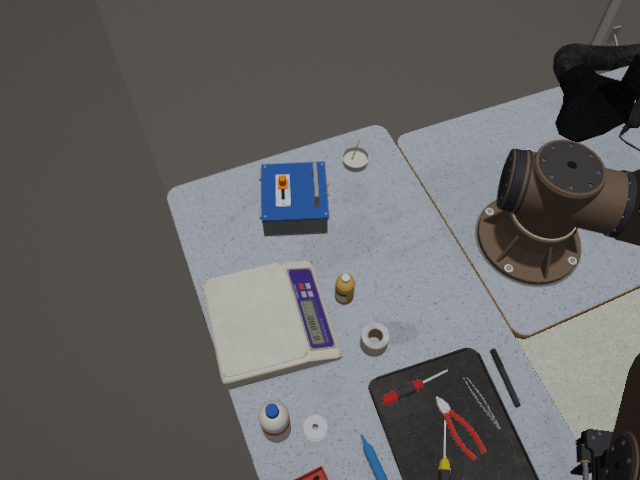

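View pics/top0.png

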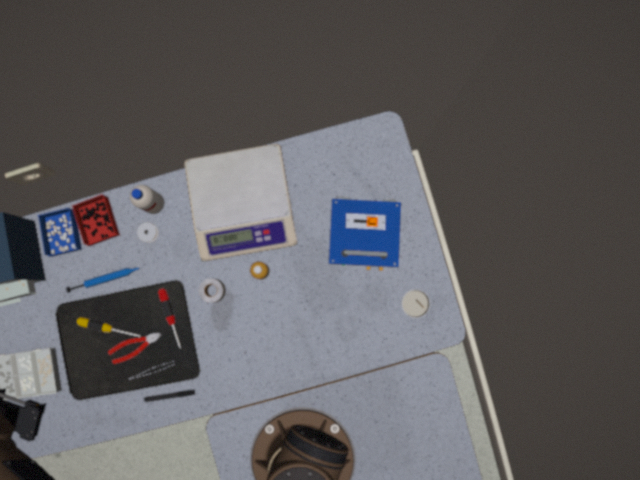

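The scene view shows the box at about (295,195) with the handle bar at (317,185), and the pot beside it at (355,158). The top view shows the cover corners at about (333,199), (400,201), (398,267) and (330,263), the handle at (366,253) and the slide at (372,221). I'll get the yaw from the blue region.

```bash
cat >> h.py <<'E'
def toplane(p,uv,z):
    K=p["camera_matrix"]; uv=np.asarray(uv,float).reshape(-1,1,2)
    n=cv2.undistortPoints(uv,K,np.array([p["k1"],0,0,0.]))[:,0]
    d=np.c_[n[:,0],-n[:,1],-np.ones(len(n))]@p["pose"][:3,:3].T; o=p["pose"][:3,3]
    return o+d*((z-o[2])/d[:,2])[:,None]
E
python3 - <<'E'
from h import *
for c,(x0,y0,x1,y1) in dict(scene=(245,150,340,245),top=(310,180,420,285)).items():
    p=env.read_camera(c); hsv=cv2.cvtColor(p["color"],cv2.COLOR_BGR2HSV)
    m=cv2.inRange(hsv,(100,150,60),(125,255,255)); k=np.zeros_like(m); k[y0:y1,x0:x1]=m[y0:y1,x0:x1]
    v,u=np.nonzero(k); P=toplane(p,np.c_[u,v],78)[:,:2].astype(np.float32)
    print(c,len(u),cv2.minAreaRect(P))
    k2=np.zeros_like(m); o=cv2.inRange(hsv,(5,170,120),(20,255,255)); k2[y0:y1,x0:x1]=o[y0:y1,x0:x1]
    v,u=np.nonzero(k2); print("orange",toplane(p,[[u.mean(),v.mean()]],100),len(u))
    print("campos",p["pose"][:3,3])
look(["cover_hinge","cover_handle","lock_slide_top","test_box"])
E
```

```text
scene 2821 ((544.5809326171875, -151.06866455078125), (163.22705078125, 149.05906677246094), 86.14219665527344)
orange [[ 570.52080058 -161.51545766  100.        ]] 79
campos [ 586.82030531  626.66925011 1136.41901484]
top 3267 ((547.8408813476562, -155.03048706054688), (159.1084442138672, 149.4370574951172), 86.26837158203125)
orange [[ 570.65690665 -169.56500287  100.        ]] 78
campos [ 411.87005709  -36.28326633 1420.00597209]
scene cover_hinge [ 621.9 -161.1   67.9] 0.67
scene cover_hinge [ 542.7 -159.    -3.4] 0.28
scene cover_handle [ 494.  -153.5  115. ] 0.91
scene lock_slide_top [ 570.5 -172.6  108. ] 0.6
scene test_box [ 541.8 -159.6   -3.4] 0.58
top cover_hinge [ 623.7 -159.1   71.7] 0.75
top cover_handle [ 503.8 -147.5  117.1] 0.68
top lock_slide_top [ 572.8 -172.4  107.7] 0.66
top lock_slide_top [ 503.  -150.1  113.6] 0.22
top test_box [ 544.4 -155.5    1.4] 0.89
```

>>> {"name": "drive_tool", "arguments": {"rows": [[[0, 0, 0, 0, 0, 0.0537, 0.6], [0, 0, 0, 0, 0, 0.0537, 0.6], [0, 0, 0, 0, 0, 0.0537, 0.6], [0, 0, 0, 0, 0, 0.0537, 0.6], [0, 0, 0, 0, 0, 0.0537, 0.6]]]}}

```text
t: 2.12
eef_pos: [176.8, 599.5, 233.7]
tcp_rot: [3.142, -0.0, 2.006]
ft_force: [-0.6, -0.4, 0.0]
opening: 0.608
grip_force: 0.0
```

>>> {"name": "drive_tool", "arguments": {"rows": [[[0, 0, 0, 0, 0, 0.0537, 0.6], [0, 0, 0, 0, 0, 0.0537, 0.6], [0, 0, 0, 0, 0, 0.0537, 0.6], [0, 0.2, 0, 0, 0, 0, 0.6], [0, 0.2, 0, 0, 0, 0, 0.6]]]}}

```text
t: 2.75
eef_pos: [277.4, 593.0, 233.9]
tcp_rot: [3.141, -0.0, 1.506]
ft_force: [-0.6, 1.0, -0.4]
opening: 0.6
grip_force: 0.0
```

>>> {"name": "drive_tool", "arguments": {"rows": [[[-0.1, 0.2, 0, 0, 0, 0, 0.6], [-0.1, 0.2, 0, 0, 0, 0, 0.6], [-0.15, 0.15, 0, 0, 0, 0, 0.6], [-0.2, 0.1, 0, 0, 0, 0, 0.6], [-0.2, 0.1, 0, 0, 0, 0, 0.6]]]}}

```text
t: 3.38
eef_pos: [452.0, 391.9, 233.5]
tcp_rot: [3.142, -0.0, 1.505]
ft_force: [0.5, -0.2, -0.1]
opening: 0.602
grip_force: 0.0
```

>>> {"name": "drive_tool", "arguments": {"rows": [[[-0.2, 0.04, 0, 0, 0, 0, 0.6], [-0.2, 0.04, 0, 0, 0, 0, 0.6], [-0.2, 0.04, 0, 0, 0, 0, 0.6], [-0.2, 0.04, 0, 0, 0, 0, 0.6], [-0.2, 0.04, 0, 0, 0, 0, 0.6]]]}}

```text
t: 4.0
eef_pos: [485.0, 139.2, 233.8]
tcp_rot: [3.141, -0.0, 1.505]
ft_force: [-0.3, -0.9, 0.1]
opening: 0.602
grip_force: 0.0
```

>>> {"name": "drive_tool", "arguments": {"rows": [[[-0.2, 0.02, 0, 0, 0, 0, 0.6], [-0.2, 0.02, 0, 0, 0, 0, 0.6], [-0.2, 0.02, 0, 0, 0, 0, 0.6], [-0.2, 0.02, 0, 0, 0, 0, 0.6], [-0.2, 0.02, 0, 0, 0, 0, 0.6]]]}}

```text
t: 4.62
eef_pos: [493.3, -112.0, 233.8]
tcp_rot: [3.141, 0.0, 1.505]
ft_force: [0.2, -0.0, 0.6]
opening: 0.599
grip_force: 0.0
```

>>> {"name": "drive_tool", "arguments": {"rows": [[[-0.16, 0.02, 0.1, 0, 0, 0, 0.6], [0, 0, 0, 0, 0, 0, 0.6], [0, 0, 0, 0, 0, 0, 0.6]]]}}

```text
t: 5.0
eef_pos: [495.7, -150.2, 208.8]
tcp_rot: [-3.141, -0.0, 1.505]
ft_force: [0.3, 0.3, 0.4]
opening: 0.6
grip_force: 0.0
```

Run:
```python
from h import *
st()
look(["cover_hinge","cover_handle","lock_slide_top","test_box"])
for c,(x0,y0,x1,y1) in dict(scene=(230,130,390,250),top=(300,170,460,290)).items():
    cv2.imwrite(f"pics/{c}1.png",cv2.resize(env.read_camera(c)["color"][y0:y1,x0:x1],None,fx=5,fy=5))
```

```text
{'t': 5.0, 'joints': [-0.422, 0.37, 1.848, 0.0, 0.924, -0.356], 'eef_pos': [495.75, -150.224, 208.817], 'tcp_rot': [-3.141, -0.0, 1.505], 'ft_force': [0.335, 0.32, 0.356], 'opening': 0.6, 'grip_force': 0.0}
scene cover_hinge [ 624.2 -158.2   70.4] 0.7
scene cover_handle [ 496.1 -149.4  110.8] 0.9
scene lock_slide_top [ 575.  -172.5  107.2] 0.54
scene lock_slide_top [ 490.2 -153.4  112.5] 0.49
scene test_box [ 541.2 -161.1   -2.3] 0.63
top cover_hinge [ 621.8 -160.    70.4] 0.6
```

View pics/scene1.png

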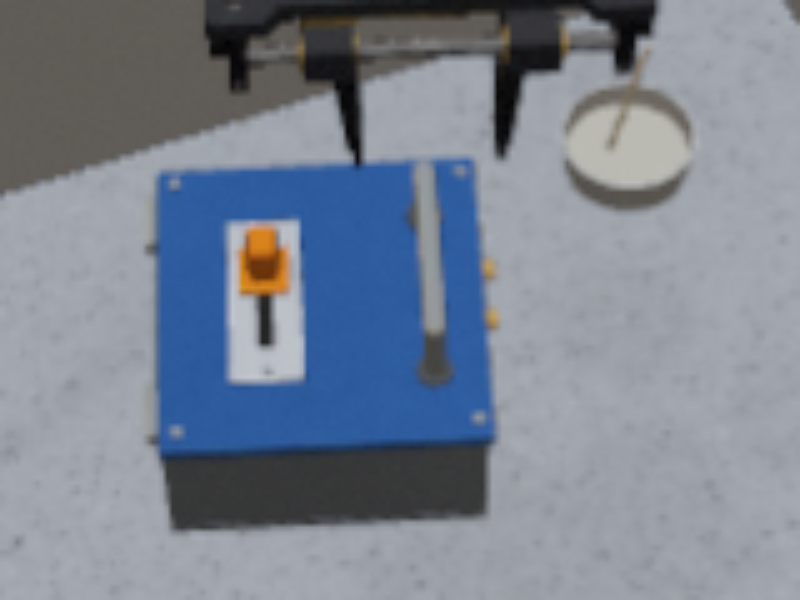

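The crop shows the fingers at (357,150) and (502,140), straddling the bar, which runs from (425,165) to (435,375). The slide is at the far end, around (262,255). I'll go down and grip the bar.

>>> {"name": "drive_tool", "arguments": {"rows": [[[0, 0, 0.12, 0, 0, 0, 0.6], [0, 0, 0.12, 0, 0, 0, 0.6], [0, 0, 0.1, 0, 0, 0, 0.6], [0, 0, 0.04, 0, 0, 0, 0.6], [0, 0, 0, 0, 0, 0, 0.6]]]}}

```text
t: 6.22
eef_pos: [495.8, -150.6, 113.5]
tcp_rot: [-3.141, -0.0, 1.505]
ft_force: [0.2, -0.8, -0.7]
opening: 0.601
grip_force: 0.0
```

>>> {"name": "drive_tool", "arguments": {"rows": [[[0, 0, 0, 0, 0, 0, 0.3], [0, 0, 0, 0, 0, 0, 0.2], [0, 0, 0, 0, 0, 0, 0.1], [0, 0, 0, 0, 0, 0, 0], [0, 0, 0, 0, 0, 0, 0]]]}}

```text
t: 6.85
eef_pos: [495.8, -150.5, 113.7]
tcp_rot: [3.141, -0.0, 1.505]
ft_force: [0.0, -0.0, -0.2]
opening: 0.132
grip_force: 0.0
```

>>> {"name": "drive_tool", "arguments": {"rows": [[[0, 0, 0, 0, 0, 0, 0], [0, 0, 0, 0, 0, 0, 0], [0, 0, 0, 0, 0, 0, 0]]]}}

```text
t: 7.22
eef_pos: [495.6, -150.5, 113.6]
tcp_rot: [-3.141, -0.0, 1.505]
ft_force: [-3.2, 0.4, 3.0]
opening: 0.1
grip_force: 30.0
```

>>> {"name": "drive_tool", "arguments": {"rows": [[[0, 0.003, -0.008, 0, 0, 0, 0], [0, 0.003, -0.008, 0, 0, 0, 0], [0, 0, 0, 0, 0, 0, 0], [0, 0, 0, 0, 0, 0, 0]]]}}

```text
t: 7.72
eef_pos: [497.0, -150.6, 117.5]
tcp_rot: [-3.141, -0.0, 1.505]
ft_force: [-4.4, -1.9, -2.0]
opening: 0.099
grip_force: 30.0
```

>>> {"name": "drive_tool", "arguments": {"rows": [[[0, 0.003, -0.006, 0, 0, 0, 0], [0, 0.002, -0.004, 0, 0, 0, 0], [0, 0, 0, 0, 0, 0, 0]]]}}

```text
t: 8.1
eef_pos: [497.7, -150.6, 119.5]
tcp_rot: [-3.139, -0.001, 1.505]
ft_force: [-5.1, -3.6, -7.5]
opening: 0.095
grip_force: 30.0
```

>>> {"name": "drive_tool", "arguments": {"rows": [[[0, 0.002, -0.006, 0, 0, 0, 0], [0, 0.002, -0.006, 0, 0, 0, 0], [0, 0, 0, 0, 0, 0, 0]]]}}

```text
t: 8.48
eef_pos: [498.3, -150.6, 121.1]
tcp_rot: [-3.137, -0.001, 1.505]
ft_force: [-2.6, -5.2, -24.2]
opening: 0.098
grip_force: 30.0
```

The force climbed to 24 N as the cover stopped, so it is caught. I'll let it down, release the bar and move the slide.

>>> {"name": "drive_tool", "arguments": {"rows": [[[0, -0.004, 0.01, 0, 0, 0, 0], [0, -0.004, 0.01, 0, 0, 0, 0], [0, -0.004, 0.01, 0, 0, 0, 0], [0, -0.004, 0.008, 0, 0, 0, 0], [0, 0, 0, 0, 0, 0, 0]]]}}

```text
t: 9.1
eef_pos: [495.7, -150.5, 113.8]
tcp_rot: [3.141, -0.0, 1.505]
ft_force: [-3.1, -0.4, 0.3]
opening: 0.096
grip_force: 30.0
```

>>> {"name": "drive_tool", "arguments": {"rows": [[[0, 0, 0, 0, 0, 0, 0.3], [0, 0, 0, 0, 0, 0, 0.5], [0, 0, 0, 0, 0, 0, 0.5], [0, 0, 0, 0, 0, 0, 0.5]]]}}

```text
t: 9.6
eef_pos: [495.7, -150.5, 113.7]
tcp_rot: [3.141, -0.0, 1.505]
ft_force: [-0.7, 0.2, 0.2]
opening: 0.454
grip_force: 0.0
```

>>> {"name": "drive_tool", "arguments": {"rows": [[[0, 0, -0.1, 0, 0, 0, 0.5], [0, 0, -0.15, 0, 0, 0, 0.5], [0, 0, -0.15, 0, 0, 0, 0.5], [0, 0, 0, 0, 0, 0, 0.5]]]}}

```text
t: 10.1
eef_pos: [496.4, -150.9, 216.0]
tcp_rot: [3.137, 0.002, 1.505]
ft_force: [-0.0, -0.5, -0.7]
opening: 0.501
grip_force: 0.0
```

Run:
```python
from h import *
st()
look(["lock_slide_top","cover_handle"])
look(["lock_slide_top","cover_handle"])
```

```text
{'t': 10.1, 'joints': [-0.422, 0.36, 1.841, 0.0, 0.936, -0.357], 'eef_pos': [496.422, -150.851, 216.006], 'tcp_rot': [3.137, 0.002, 1.505], 'ft_force': [-0.05, -0.486, -0.691], 'opening': 0.501, 'grip_force': 0.0}
scene lock_slide_top [ 571.9 -171.2  106.3] 0.54
scene cover_handle [ 496.1 -153.   112.7] 0.79
scene lock_slide_top [ 572.7 -170.8  108. ] 0.48
scene cover_handle [ 495.9 -151.4  111.3] 0.87
```

>>> {"name": "drive_tool", "arguments": {"rows": [[[-0.033, 0.154, 0, 0, 0, 0, 0.5], [-0.033, 0.154, 0, 0, 0, 0, 0.5], [0, 0, 0.15, 0, 0, 0, 0.5], [0, 0, 0.15, 0, 0, 0, 0.5], [0, 0, 0, 0, 0, 0, 0.5]]]}}

```text
t: 11.32
eef_pos: [570.3, -171.6, 136.4]
tcp_rot: [-3.137, -0.002, 1.505]
ft_force: [0.2, -0.1, 0.1]
opening: 0.5
grip_force: 0.0
```

Run:
```python
from h import *
st()
for i in range(2): look(["lock_slide_top","cover_handle"])
x0,y0,x1,y1=230,130,390,250
cv2.imwrite("pics/scene2.png",cv2.resize(env.read_camera("scene")["color"][y0:y1,x0:x1],None,fx=5,fy=5))
```

```text
{'t': 11.325, 'joints': [-0.403, 0.562, 1.73, 0.0, 0.854, -0.338], 'eef_pos': [570.273, -171.627, 136.449], 'tcp_rot': [-3.137, -0.002, 1.505], 'ft_force': [0.205, -0.089, 0.089], 'opening': 0.5, 'grip_force': 0.0}
scene lock_slide_top [ 571.1 -172.5  108.2] 0.52
scene cover_handle [ 495.5 -153.6  112.4] 0.9
scene lock_slide_top [ 570.3 -170.   107.8] 0.66
scene cover_handle [ 498.1 -150.4  112.1] 0.62
scene cover_handle [ 542.2 -157.5   -2.5] 0.26
```

View pics/scene2.png

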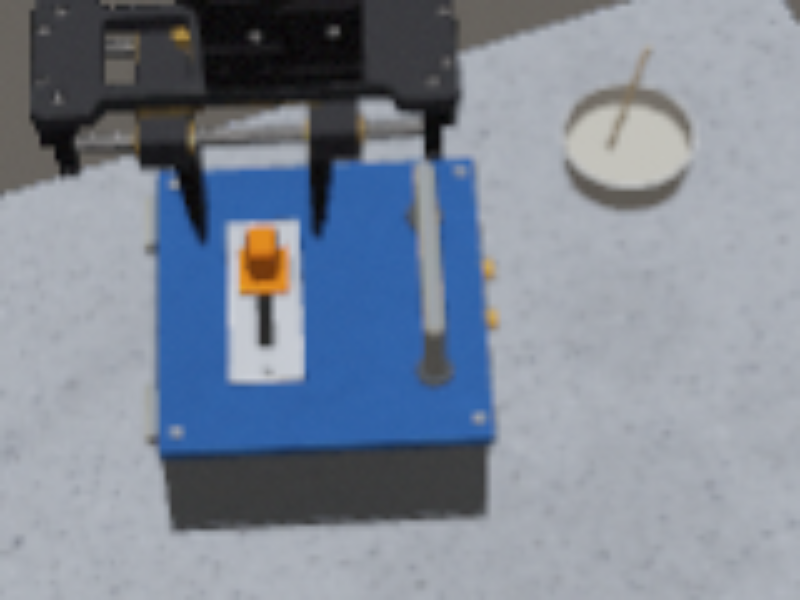

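The fingers at (205,235) and (318,230) straddle the orange grip at (262,250), and the cover is closed. I'll go down 30 mm and close on the grip.

>>> {"name": "drive_tool", "arguments": {"rows": [[[0, 0.002, 0.07, 0, 0, 0, 0.5], [0, 0.002, 0.05, 0, 0, 0, 0.5], [0, 0, 0, 0, 0, 0, 0.3], [0, 0, 0, 0, 0, 0, 0.2], [0, 0, 0, 0, 0, 0, 0]]]}}

```text
t: 12.6
eef_pos: [572.4, -172.2, 108.9]
tcp_rot: [3.141, 0.0, 1.505]
ft_force: [0.5, -1.0, 0.3]
opening: 0.241
grip_force: 0.0
```

>>> {"name": "drive_tool", "arguments": {"rows": [[[0, 0, 0, 0, 0, 0, 0], [0, 0, 0, 0, 0, 0, 0], [0, 0, 0, 0, 0, 0, 0]]]}}

```text
t: 12.98
eef_pos: [571.4, -172.0, 108.9]
tcp_rot: [-3.14, -0.0, 1.505]
ft_force: [-6.3, -0.0, 3.9]
opening: 0.143
grip_force: 30.0
```

>>> {"name": "drive_tool", "arguments": {"rows": [[[0.02, -0.004, 0, 0, 0, 0, 0], [0.025, 0, 0, 0, 0, 0, 0], [0.025, 0, 0, 0, 0, 0, 0], [0.025, 0, 0, 0, 0, 0, 0], [0.015, 0, 0, 0, 0, 0, 0]]]}}

```text
t: 13.6
eef_pos: [573.2, -144.0, 108.9]
tcp_rot: [3.141, 0.0, 1.506]
ft_force: [-1.6, -1.8, 5.7]
opening: 0.14
grip_force: 30.0
```

>>> {"name": "drive_tool", "arguments": {"rows": [[[0.008, 0, 0, 0, 0, 0, 0], [0.006, 0, 0, 0, 0, 0, 0], [0, 0, 0, 0, 0, 0, 0]]]}}

```text
t: 13.98
eef_pos: [573.4, -141.9, 108.9]
tcp_rot: [3.141, 0.002, 1.506]
ft_force: [-4.3, -9.3, 3.6]
opening: 0.146
grip_force: 30.0
```

>>> {"name": "drive_tool", "arguments": {"rows": [[[0.006, 0, 0, 0, 0, 0, 0], [0, 0, 0, 0, 0, 0, 0], [-0.012, 0, 0, 0, 0, 0, 0], [0, 0, 0, 0, 0, 0, 0.3], [0, 0, 0, 0, 0, 0, 0.5]]]}}

```text
t: 14.6
eef_pos: [573.3, -142.1, 108.4]
tcp_rot: [-3.141, -0.0, 1.505]
ft_force: [0.0, -0.4, -0.0]
opening: 0.303
grip_force: 0.0
```

>>> {"name": "drive_tool", "arguments": {"rows": [[[0, 0, 0, 0, 0, 0, 0.5], [0, 0, 0, 0, 0, 0, 0.5], [0, 0, -0.15, 0, 0, 0, 0.5], [0, 0, -0.2, 0, 0, 0, 0.5], [0, 0, 0, 0, 0, 0, 0.5]]]}}

```text
t: 15.22
eef_pos: [574.5, -142.9, 199.6]
tcp_rot: [3.135, 0.002, 1.505]
ft_force: [-0.7, -0.8, -0.4]
opening: 0.499
grip_force: 0.0
```

Run:
```python
from h import *
st()
for i in range(2): look(["lock_slide_top","cover_handle"])
x0,y0,x1,y1=230,130,390,250
cv2.imwrite("pics/scene3.png",cv2.resize(env.read_camera("scene")["color"][y0:y1,x0:x1],None,fx=5,fy=5))
```

```text
{'t': 15.225, 'joints': [-0.355, 0.478, 1.686, 0.0, 0.972, -0.29], 'eef_pos': [574.496, -142.948, 199.566], 'tcp_rot': [3.135, 0.002, 1.505], 'ft_force': [-0.665, -0.765, -0.448], 'opening': 0.499, 'grip_force': 0.0}
scene lock_slide_top [ 573.5 -144.1  105.7] 0.67
scene cover_handle [ 493.3 -152.5  111.2] 0.62
top lock_slide_top [416.8 217.    4. ] 0.7
scene lock_slide_top [ 574.5 -142.5  109.1] 0.49
```

View pics/scene3.png

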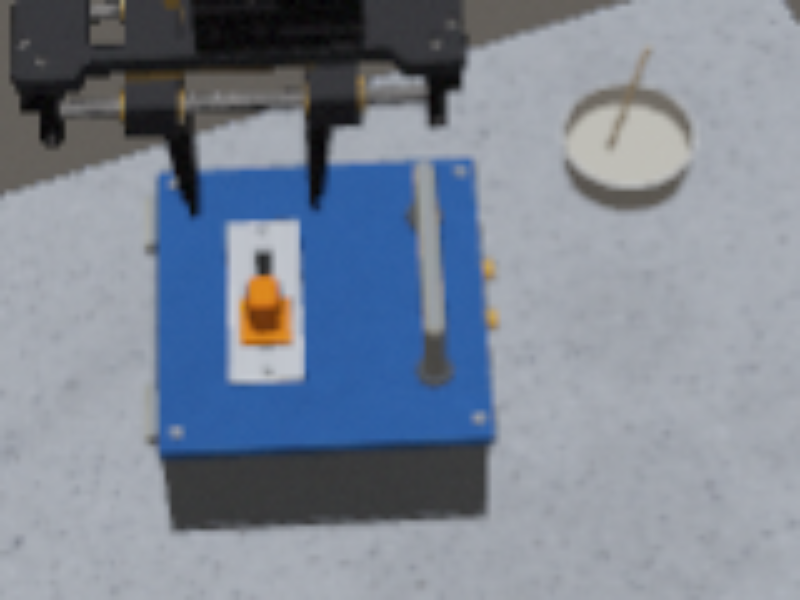

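The slide now sits at the other end of its slot, at (265,315), with the slot exposed above it. I'll go back to the handle.

>>> {"name": "drive_tool", "arguments": {"rows": [[[-0.03, -0.154, 0, 0, 0, 0, 0.5], [-0.028, -0.154, 0, 0, 0, 0, 0.5], [0, 0, 0.1, 0, 0, 0, 0.5], [0, 0, 0.1, 0, 0, 0, 0.5], [0, 0, 0, 0, 0, 0, 0.5]]]}}

```text
t: 16.5
eef_pos: [494.8, -151.8, 145.1]
tcp_rot: [-3.139, -0.001, 1.505]
ft_force: [-0.8, 0.1, -0.2]
opening: 0.502
grip_force: 0.0
```

>>> {"name": "drive_tool", "arguments": {"rows": [[[0, 0, 0.08, 0, 0, 0, 0.5], [0, 0, 0.048, 0, 0, 0, 0.5], [0, 0, 0, 0, 0, 0, 0.3], [0, 0, 0, 0, 0, 0, 0.1], [0, 0, 0, 0, 0, 0, 0]]]}}

```text
t: 17.12
eef_pos: [495.7, -152.1, 114.7]
tcp_rot: [3.141, 0.0, 1.505]
ft_force: [-0.1, -0.2, 1.2]
opening: 0.243
grip_force: 0.0
```

>>> {"name": "drive_tool", "arguments": {"rows": [[[0, 0, 0, 0, 0, 0, 0], [0, 0, 0, 0, 0, 0, 0], [0, 0, 0, 0, 0, 0, 0], [0, 0, 0, 0, 0, 0, 0]]]}}

```text
t: 17.62
eef_pos: [495.5, -152.1, 114.3]
tcp_rot: [3.141, 0.0, 1.505]
ft_force: [-1.0, 0.2, 5.5]
opening: 0.096
grip_force: 30.0
```

>>> {"name": "drive_tool", "arguments": {"rows": [[[0, 0.002, -0.01, 0, 0, 0, 0], [0, 0.005, -0.014, 0, 0, 0, 0], [0, 0.005, -0.014, 0, 0, 0, 0], [0, 0, 0, 0, 0, 0, 0]]]}}

```text
t: 18.12
eef_pos: [498.9, -152.3, 123.8]
tcp_rot: [3.14, 0.0, 1.505]
ft_force: [5.3, -1.1, -5.6]
opening: 0.095
grip_force: 30.0
```

It rose 9.5 mm at only about 5 N, so the cover is free. I'll raise it along the arc.

>>> {"name": "drive_tool", "arguments": {"rows": [[[0, 0.0156, -0.034, 0, 0, 0, 0], [0, 0.0184, -0.0328, 0, 0, 0, 0], [0, 0.0204, -0.0312, 0, 0, 0, 0], [0, 0, 0, 0, 0, 0, 0]]]}}

```text
t: 18.62
eef_pos: [511.9, -153.1, 148.5]
tcp_rot: [-3.141, 0.0, 1.505]
ft_force: [-0.1, -2.4, -3.3]
opening: 0.097
grip_force: 30.0
```

>>> {"name": "drive_tool", "arguments": {"rows": [[[0, 0.0224, -0.03, 0, 0, 0, 0], [0, 0.0244, -0.0284, 0, 0, 0, 0], [0, 0.0264, -0.0264, 0, 0, 0, 0], [0, 0, 0, 0, 0, 0, 0]]]}}

```text
t: 19.12
eef_pos: [529.7, -154.3, 170.3]
tcp_rot: [-3.14, -0.0, 1.506]
ft_force: [-8.7, -3.0, 4.1]
opening: 0.093
grip_force: 30.0
```

>>> {"name": "drive_tool", "arguments": {"rows": [[[0, 0.0254, -0.0264, 0, 0, 0, 0], [0, 0.028, -0.0244, 0, 0, 0, 0], [0, 0.03, -0.0224, 0, 0, 0, 0], [0, 0, 0, 0, 0, 0, 0]]]}}

```text
t: 19.62
eef_pos: [551.4, -155.7, 188.3]
tcp_rot: [3.141, 0.0, 1.505]
ft_force: [-5.6, -2.4, 3.7]
opening: 0.096
grip_force: 30.0
```

>>> {"name": "drive_tool", "arguments": {"rows": [[[0, 0.026, -0.018, 0, 0, 0, 0], [0, 0, 0, 0, 0, 0, 0], [0, 0, 0, 0, 0, 0, 0], [0, 0, 0, 0, 0, 0, 0]]]}}

```text
t: 20.12
eef_pos: [557.4, -156.1, 192.1]
tcp_rot: [3.142, 0.0, 1.505]
ft_force: [-4.5, -2.5, 1.5]
opening: 0.097
grip_force: 30.0
```

Run:
```python
from h import *
st()
look(["lock_slide_top","cover_handle","glue_pot","bottle_flux","foil_tape"])
x0,y0,x1,y1=230,130,390,250
cv2.imwrite("pics/scene4.png",cv2.resize(env.read_camera("scene")["color"][y0:y1,x0:x1],None,fx=5,fy=5))
```

```text
{'t': 20.125, 'joints': [-0.387, 0.471, 1.722, -0.0, 0.948, -0.322], 'eef_pos': [557.387, -156.133, 192.142], 'tcp_rot': [3.142, 0.0, 1.505], 'ft_force': [-4.467, -2.547, 1.473], 'opening': 0.097, 'grip_force': 30.0}
scene lock_slide_top [ 610.2 -146.1  130.9] 0.7
scene cover_handle [ 555.8 -156.3  188.1] 0.71
scene glue_pot [ 376.5 -279.8   -3.2] 0.66
scene bottle_flux [457.4  96.8  -2. ] 0.71
scene foil_tape [414.  213.2  -2.2] 0.66
top glue_pot [ 377.6 -277.5    1.9] 0.61
top bottle_flux [463.5  96.7   0.5] 0.54
top foil_tape [416.9 217.2  -0.6] 0.88
```

View pics/scene4.png

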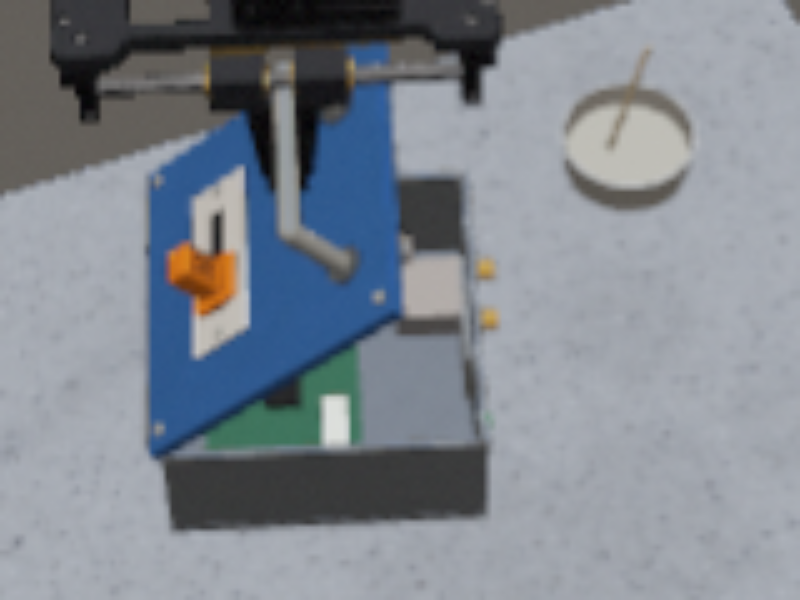

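The cover stands open at about 43° with the bar, at (285,150), held in the fingers. The slide is still at its end and the bystanders haven't moved.

```bash
python3 -c "
from cell import env
print(env.job_done())"
```

```text
the job is handed in; nothing more can be done
None
```

The tug showed the cover was caught, so I pushed the lock slide to its other end stop, raised the cover to about 43° by the handle, and handed the job in with the gripper still holding it; the pot, bottle and tape roll were not disturbed.

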